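Tap a wobbly pinion to the centre of a rotary table

ROBOT

A 7-joint arm with a two-finger parallel gripper is mounted at the origin on the work surface. World frame = base frame: x ahead of the robot, y to its left, z up, the work surface at z = 0. Lengths are in mm, angles in rad, forces in N, time in s.
With the tool pointing down it reaches from about 425 to 875 mm from the base axis. Payload 9.9 kg.
Tool frame: the origin (TCP) lies midway between the tips of the shut fingers; the grasp point (between the pads) lies 19 mm behind it; z points along the fingers, y is the line along which they close (so a half turn about z gives the same grasp; the last joint's range is limited). The gripper opens to 85 mm and grips with 20 to 120 N. Pads are 22 mm wide; open, the fingers measure 114 mm over their backs; the gripper's body (76 mm by 85 mm) begins 54 mm behind the grasp point. The pads swing forward as they close: fully open they stand 13 mm farther back than shut.
Start: joints at [-1.318, 0.576, 0.025, 1.437, -0.015, 1.129, -0.057], TCP at [223.059, 637.082, 231.289] pointing down, gripper open.
Joint ranges: [-2.76, 2.76], [-0.34, 2.15], [-1.52, 1.57], [0.19, 2.46], [-1.09, 4.23], [0.17, 1.99], [-2.82, 2.82]. Speed limits (rad/s): [2.22, 2.22, 3.01, 3.01, 3.14, 3.14, 3.14].

INTERFACE

Orientations are given as a unit quaternion [x, y, z, w].
In Python, from plant import robot gives the robot as it stands. The module is installed in compiled form; this text tells all that it offers.
- The arm moves only by the tool apply_moves, never from a script. Its argument "increments" is a list of rows, each an object of numbers: "wx", "wy", "wz": the turn, a rotation vector about the tool's x, y, z in rad; "dx", "dy", "dz": the shift along the tool's x, y, z in cm; "hand": the opening, from 0 (shut) to 1 (fully open). A call has 1 to 12 rows; each row is the pose to reach, as a shift and turn from the pose commanded when the call began, along the tool's axes at that moment; what a row does not reach only later rows make up. A row lasts 1/12 s, in which the tool goes at most 41.7 mm and 7.16 degrees, less where a joint would pass 70% of its speed; a pose out of reach is approached as far as the arm can. A call with a gripper value outside its range is refused whole. The fingers move at their own pace and stop on an object; "force" is the grip in N (left out, the last holds). Time passes only in rows, so rows that repeat a pose let the fingers close. It gives the time, the measured TCP pose, the force, the opening and the grip force at its end, in the units of the state.
- robot.read_state(): the state, without advancing time (a new reading comes with each control period).
- robot.snapshot(name): name is "scene" or "top"; returns the picture (384x512x3 uint8, red, green, blue); there is no depth.
- robot.camera_params(name): a dict with "fx", "fy", "cx", "cy" (pixels), "k1" (the pictures are not rectified: a ray, as slopes to the right and down, at radius r is drawn at 1 + k1 r^2 times it, then the intrinsics apply), "eye" and "rotation" of the camera in the world. Camera axes: x right, y down, z forward; pixel columns grow to the right and rows downward; lengths in mm; the calibration is good to about 2 mm. A picture is of the moment at which its call begins. camera_params takes no time and is no camera call.
- robot.finish_job(): hands the job in; it is judged then, once.
Trained networks look in the newest picture that a camera, given by its name, has taken for a name from the list of things; names that differ only in an ending like _2 or _b are one class to them, and where a whole thing is asked for, a point or a joint stands for the part that bears it (a point fixed in the world has none). Each returns a list of dicts, best first, with "confidence" (0 to 1); they miss things now and then, are a little off and sometimes report something else, mostly with a low value. They report only what shows in the picture. A call takes as long as a camera call. They do not tell look-alikes from the thing itself.
- robot.boxes_of(thing, camera): "position" ([x, y, z] in mm, in world coordinates, good to about 4 mm: the middle of the surface that is visible of it).
- robot.mark_of(thing, camera): "position" ([x, y, z] in mm, in world coordinates, good to about 4 mm: a listed point, or the origin of a listed thing).
The state is a dict: "clock": time; "qpos": joint angles; "joint_vel": joint speeds; "joint_torque": joint torques, N m; "ee_pos": TCP position; "tool_rot": TCP orientation; "force": force on the tool from outside, world axes, zero at the start; "moment": the same for the moment, N m; "width": finger opening in mm; "gripper_force": force on a finger pad.
Only numpy, scipy, OpenCV 4.12 (cv2) and the standard library are available. Lean on these libraries where they do the work, as an engineer would, in place of code of your own. Each camera call takes 0.05 s, during which the arm holds its last target. There are 200 camera calls.

TASK

The top-heavy flanged pinion stands off-centre on the face of the small rotary table, wobbly on the short spigot under its flange. Nudge it with light taps of the fingertips until it stands upright in the middle of the face, with its flange wholly inside the smallest engraved ring, and draw the hand clear. Do not hit it hard, pinch it, lift it or knock it over, and leave the other things on the bench where they are.

Things in the scene. Friction and masses are not known exactly. Their poses are not given: they have to be found in the camera images.
- pinion: The workpiece: a loose steel flanged pinion, 0.23 to 0.42 kg, upright on the rotary table's face. It stands on a spigot 18 mm in diameter, 2 mm high; above it a round flange 44 mm in diameter, its widest part, spans 2 to 10 mm above the face; then a neck 22 mm in diameter. Origin on its axis at the spigot's underside, z up along the axis. It starts 20 to 30 mm off the centre.
- pinion_head (a point): Top centre of the pinion, 50 mm above its origin. The heavy toothed head, 38 mm in diameter, spans 32 to 50 mm above the face. Touched at the flange, with the fingertips close above the face, the pinion slides (friction about 0.6, 1 to 3 N) and stops when the push ends; pushed at the head it rocks on the spigot and may topple.
- faceplate: The round steel face of the small rotary table, 110 mm in diameter and 20 mm thick, locked: it cannot turn or shift. Origin on its axis at its underside, 50 mm above the bench. Its flat top is engraved with concentric rings 54 mm (the smallest) and 81 mm in diameter and has a dark 15 mm mark at the centre.
- face_centre (a point): The centre of the face's flat upper surface, on which the pinion stands, 70 mm above the bench and 20 mm above the origin of the face.
- t_bolt_a (a point): Top of a T-bolt standing fixed on the face: a stud 8 mm in diameter and 30 mm high above the face, in a hexagon nut 17 mm across and 8 mm high, 45 mm from the centre. The pinion starts on the side of the face away from the two T-bolts.
- t_bolt_b (a point): Top of the second T-bolt, the same, a quarter turn from the first round the face's centre.
- rotary_base: The green cast base of the rotary table, fixed to the bench: 120 mm round, two lugs out to 91 mm along its x and -x, a worm box and handwheel out to 146 mm along its -y, no part higher than 50 mm above the bench. Origin on its axis on the bench.
- strap_a: Dark steel clamp strap, a flat bar 95 x 26 x 16 mm lying on the bench. It stands by and is to be left alone. Its origin is at its underside.
- strap_b: A second clamp strap like it, 95 x 26 x 16 mm, lying on the bench. It stands by and is to be left alone. Its origin is at its underside.
- step_block: Dark steel step block for the clamps, a small staircase 34 x 26 x 35 mm high. It stands by and is to be left alone. Its origin is at its underside.
- bearing: Steel ball bearing lying flat, 52 mm outside diameter, 15 mm high. It stands by and is to be left alone. Its origin is at its underside.
- mallet: Soft-faced mallet lying down, wooden handle, 205 mm long, 80 mm over the two faces, 33 mm high. It stands by and is to be left alone. Its origin is at its underside.
- wrench: Steel wrench lying down, 170 mm long. It stands by and is to be left alone. Its origin is at its underside.
- oil_bottle: Grey plastic oil bottle with black cap, 52 mm diameter, 130 mm tall. It stands by and is to be left alone. Its origin is at its underside.
There are look-alikes about, which are no part of the job. Of the things shaped like the pinion, the steel one is meant.

How it is judged (in metres and radians):
At the end, for the whole second after the job is handed in: The pinion stands upright (within 3 degrees) and still on the face, its axis within 5 mm of the face's centre (so that its flange lies inside the smallest ring), and the other things have moved less than 20 mm (horizontal distance between pinion and faceplate below 0.005 m and z of pinion in the frame of faceplate between 0.017 and 0.023 m and angle between pinion's own z axis and vertical below 0.05 rad and linear speed of pinion below 0.01 m/s and distance of each of strap_a, strap_b, step_block, bearing, mallet, wrench, oil_bottle from where it was at the start of the episode below 0.02 m); the robot touches nothing.
It fails at once if the pinion is tipped more than about 20 degrees out of upright or knocked off the face (angle between pinion's own z axis and vertical above 0.35 rad or z of pinion in the frame of faceplate below 0.012 m).
It fails at once if the pinion is lifted (more than 7 mm above the face) (z of pinion in the frame of faceplate above 0.027 m).
It fails at once if the pinion is hit or pressed hard, or pinched: more than 15 N between the fingers and it (contact force between the fingers and pinion above 15 N).
It fails at once if the pinion is pushed off at speed (over 0.25 m/s) (linear speed of pinion above 0.25 m/s).
It fails at once if one of the other things on the bench is displaced by more than 20 mm (distance of any of strap_a, strap_b, step_block, bearing, mallet, wrench, oil_bottle from where it was at the start of the episode above 0.02 m).
It also fails if it takes over 42 s, if anything falls off the work surface, if the arm or the gripper's body presses on something with over 40 N, if the wrist force passes 120 N, or if a joint passes its speed limit or range.

## Working session

There is one attempt and no reset: what is moved stays moved. The work goes in short steps, Python scripts to look and compute and a tool call to move; the robot and the scene stay as the last step left them, time stands still between calls to the robot, and variables do not carry over. Pictures are saved under pics/ and viewed, at most 10 in all, crops included, and the job is handed in when it is done.

Besides the shell and the picture viewer there is one more tool, called after "Call:" in YAML: its name, and indented under it one key for each argument. apply_moves: Moves the arm, as the interface text tells. Its arguments: {"type":"object","properties":{"increments":{"type":"array","items":{"type":"object","properties":{"wx":{"type":"number"},"wy":{"type":"number"},"wz":{"type":"number"},"dx":{"type":"number"},"dy":{"type":"number"},"dz":{"type":"number"},"hand":{"type":"number"}}}},"force":{"type":"number"}},"required":["increments"]}

```bash
mkdir -p pics; cat > h.py <<'E'
from plant import robot
import numpy as np, cv2
def snap(c,n,crop=None,s=1):
    im=robot.snapshot(c)[:,:,::-1].copy()
    if crop: x0,y0,x1,y1=crop; im=im[y0:y1,x0:x1]
    if s!=1: im=cv2.resize(im,None,fx=s,fy=s,interpolation=cv2.INTER_CUBIC)
    cv2.imwrite(f'pics/{n}.png',im)
def proj(c,P):
    p=robot.camera_params(c);R=np.array(p['rotation']).reshape(3,3)
    q=(np.atleast_2d(P)-np.array(p['eye']))@R
    s=q[:,:2]/q[:,2:];s=s*(1+p['k1']*(s**2).sum(1,keepdims=True))
    return s*[p['fx'],p['fy']]+[p['cx'],p['cy']]
def ray(c,uv,z):
    p=robot.camera_params(c);R=np.array(p['rotation']).reshape(3,3)
    d=(np.array(uv)-[p['cx'],p['cy']])/[p['fx'],p['fy']];s=d.copy()
    for _ in range(10): s=d/(1+p['k1']*(s@s))
    v=R@np.r_[s,1];e=np.array(p['eye'])
    return e+v*(z-e[2])/v[2]
E
python3 - <<'E'
from h import *
for c in('scene','top'):
    p=robot.camera_params(c);print(c,p)
a=robot.snapshot('scene');b=robot.snapshot('top')
cv2.imwrite('pics/s1.png',a[:,:,::-1]);cv2.imwrite('pics/t1.png',b[:,:,::-1])
for t in('pinion','pinion_head','faceplate','face_centre','t_bolt_a'):
    for c in('scene','top'):
        print(t,c,[(np.round(d['position']),round(d['confidence'],2),np.round(proj(c,d['position'])[0])) for d in robot.mark_of(t,c)[:4]])
s=robot.read_state();print(s['clock'],s['ee_pos'],s['tool_rot'],s['width'],s['force'])
E
```

```text
scene {'fx': 447.85134966447333, 'fy': 447.85134966447333, 'cx': 262.8711478216246, 'cy': 194.88668456438398, 'k1': 0.0054996818992134044, 'eye': array([1219.42510429,  232.41882884,  806.74288568]), 'rotation': array([ 0.5495535 ,  0.74600325, -0.29650756, -0.23141599])}
top {'fx': 461.57985815969386, 'fy': 461.57985815969386, 'cx': 259.5596014864468, 'cy': 188.73498301982553, 'k1': 0.04448851602755861, 'eye': array([ 399.10788945,   42.07241039, 1375.89216066]), 'rotation': array([ 0.71522246, -0.69661301,  0.04627827, -0.03233368])}Traceback (most recent call last):
  File "<stdin>", line 8, in <module>
  File "h.py", line 9, in proj
    p=robot.camera_params(c);R=np.array(p['rotation']).reshape(3,3)
                               ~~~~~~~~~~~~~~~~~~~~~~~~~~~~~~~^^^^^
ValueError: cannot reshape array of size 4 into shape (3,3)
```

```bash
sed -i "s/np.array(p\['rotation'\]).reshape(3,3)/Rotation.from_quat(p['rotation']).as_matrix()/; 2a from scipy.spatial.transform import Rotation" h.py
python3 - <<'E'
from h import *
for t in('pinion','pinion_head','faceplate','face_centre','t_bolt_a'):
    for c in('scene','top'):
        print(t,c,[(np.round(d['position']),round(d['confidence'],2),np.round(proj(c,d['position'])[0])) for d in robot.mark_of(t,c)[:4]])
s=robot.read_state();print(s['clock'],s['ee_pos'],s['tool_rot'],s['width'],s['force'])
E
```

```text
pinion scene [(array([549., -83.,  69.]), 0.89, array([210., 189.])), (array([ 353., -262.,    1.]), 0.6, array([177., 145.])), (array([552., -82., 115.]), 0.47, array([209., 176.])), (array([534., -59.,  50.]), 0.18, array([222., 193.]))]
pinion top [(array([553., -76.,  71.]), 0.78, array([293., 187.])), (array([ 354., -262.,   -2.]), 0.5, array([352., 258.]))]
pinion_head scene [(array([ 353., -265.,   48.]), 0.69, array([175., 131.])), (array([552., -81., 118.]), 0.63, array([209., 175.]))]
pinion_head top [(array([ 353., -266.,   49.]), 0.72, array([357., 259.])), (array([ 651., -125.,    1.]), 0.69, array([307., 158.])), (array([553., -76., 116.]), 0.46, array([294., 185.]))]
faceplate scene [(array([534., -60.,  51.]), 0.78, array([222., 192.])), (array([419.,  67.,  -4.]), 0.45, array([285., 188.]))]
faceplate top [(array([534., -62.,  48.]), 0.68, array([287., 194.]))]
face_centre scene [(array([538., -62.,  73.]), 0.81, array([220., 187.]))]
face_centre top []
t_bolt_a scene [(array([538., -16.,  98.]), 0.78, array([239., 183.]))]
t_bolt_a top [(array([492., -50., 102.]), 0.92, array([284., 207.])), (array([546., -17., 100.]), 0.83, array([272., 187.]))]
0.65 [223.08420945 637.06035152 231.30208363] [ 1.67622292e-01  9.85851290e-01 -1.77687341e-05 -3.66958354e-06] 85.56564443800514 [-1.34957162 -1.04677457 -0.99165353]
```

View pics/s1.png

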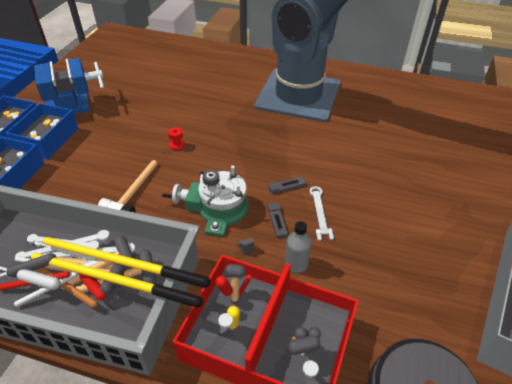

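View pics/t1.png

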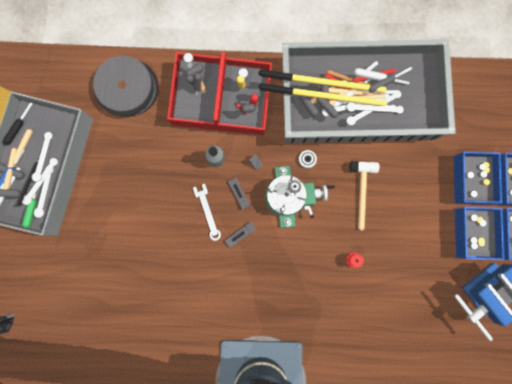

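The scene picture shows the table at about (222,192) with the pinion's head near (210,177). In the top picture the table is at (287,195), the pinion at (294,186) and the red look-alike at (356,260). Next I'll zoom in with the model drawn over it.

```bash
cat >> h.py <<'E'
def circ(x,y,z,r):
    t=np.linspace(0,2*np.pi,73);return np.c_[x+r*np.cos(t),y+r*np.sin(t),0*t+z]
def panel(c,im,F,P,x0,y0,w=50,h=40,s=8):
    a=cv2.resize(im[y0:y0+h,x0:x0+w,::-1],None,fx=s,fy=s,interpolation=cv2.INTER_CUBIC);b=a.copy()
    for C,col in((circ(*F,70,55),(0,0,255)),(circ(*F,70,27),(0,160,255)),(circ(*P,80,22),(0,255,0)),(circ(*P,120,19),(255,0,0))):
        q=((proj(c,C)-[x0,y0]+.5)*s-.5).astype(int);cv2.polylines(b,[q],True,col,1)
    return np.hstack([a,b])
def look(n,F,P):
    s=robot.snapshot('scene');t=robot.snapshot('top')
    u=proj('scene',[*F,80])[0].astype(int);v=proj('top',[*F,80])[0].astype(int)
    cv2.imwrite(f'pics/{n}.png',np.vstack([panel('scene',s,F,P,u[0]-25,u[1]-20,50,37),panel('top',t,F,P,v[0]-25,v[1]-20,50,37)]))
E
python3 - <<'E'
from h import *
look('z1',(534,-61),(552,-80))
E
```

```text
(no output)
```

View pics/z1.png

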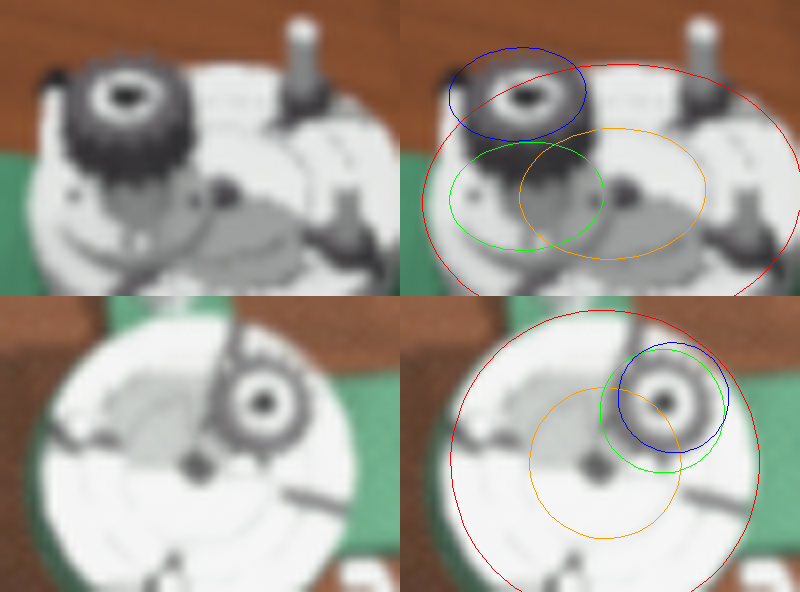

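In both views the head's bore and the dark centre mark show clearly. Their zoomed positions are scene bore (126,96) and mark (226,193), top bore (263,107) and mark (198,171). I'll convert these to coordinates.

```bash
python3 - <<'E'
from h import *
F=(534,-61)
for c,b,m in(('scene',(126,96),(226,193)),('top',(263,107),(198,171))):
    o=proj(c,[*F,80])[0].astype(int)-[25,20]
    f=lambda p:(np.array(p)+.5)/8-.5+o
    B=ray(c,f(b),120);M=ray(c,f(m),70);print(c,B,M,B-M)
# two-view triangulation heights
from scipy.optimize import least_squares
uv={}
for k,i,z0 in(('bore',0,120),('mark',1,70)):
    obs=[]
    for c,pp in(('scene',((126,96),(226,193))),('top',((263,107),(198,171)))):
        o=proj(c,[*F,80])[0].astype(int)-[25,20];obs.append((c,(np.array(pp[i])+.5)/8-.5+o))
    r=least_squares(lambda X:np.concatenate([proj(c,X)[0]-u for c,u in obs]),[*F,z0]);print(k,r.x,r.fun)
E
```

```text
scene [552.12371972 -77.49260244 120.        ] [532.9884934 -57.3392428  70.       ] [ 19.13522632 -20.15335964  50.        ]
top [550.07506901 -76.45397326 120.        ] [532.51624015 -58.40398874  70.        ] [ 17.55882886 -18.04998452  50.        ]
bore [550.56720703 -77.52214733 118.52263172] [ 0.28662193  0.02505099  0.33951934 -0.10439716]
mark [532.42594067 -57.95292985  69.32193965] [-0.15029096 -0.01235248 -0.17749733  0.05091916]
```

Call:
apply_moves:
  increments:
    - {"dx": -2.8, "dy": -2.8, "hand": 0.26}
    - {"dx": -5.6, "dy": -5.6, "hand": 0.26}
    - {"dx": -8.4, "dy": -8.4, "hand": 0.26}
    - {"dx": -11.2, "dy": -11.2, "hand": 0.26}
    - {"dx": -14, "dy": -14, "hand": 0.26}
    - {"dx": -16.8, "dy": -16.8, "hand": 0.26}
    - {"dx": -19.6, "dy": -19.6, "hand": 0.26}
    - {"dx": -22.4, "dy": -22.4, "hand": 0.26}
    - {"dx": -25.2, "dy": -25.2, "hand": 0.26}
    - {"dx": -28, "dy": -28, "hand": 0.26}
    - {"dx": -30.8, "dy": -30.8, "hand": 0.26}
    - {"dx": -33.6, "dy": -33.6, "hand": 0.26}
  force: 20

```text
invalid input
```

Call:
apply_moves:
  increments:
    - {"dx": -2.8, "dy": -2.8, "wz": 0.06, "hand": 0.26}
    - {"dx": -5.6, "dy": -5.6, "wz": 0.12, "hand": 0.26}
    - {"dx": -8.4, "dy": -8.4, "wz": 0.18, "hand": 0.26}
    - {"dx": -11.2, "dy": -11.2, "wz": 0.24, "hand": 0.26}
    - {"dx": -14, "dy": -14, "wz": 0.3, "hand": 0.26}
    - {"dx": -16.8, "dy": -16.8, "wz": 0.36, "hand": 0.26}
    - {"dx": -19.6, "dy": -19.6, "wz": 0.42, "hand": 0.26}
    - {"dx": -22.4, "dy": -22.4, "wz": 0.473, "hand": 0.26}
    - {"dx": -24.9, "dy": -25.1, "wz": 0.473, "hand": 0.26}
    - {"dx": -24.9, "dy": -25.1, "wz": 0.473, "hand": 0.26}
    - {"dx": -24.9, "dy": -25.1, "wz": 0.473, "hand": 0.26}

```text
invalid input
```

```bash
cat >> h.py <<'E'
def togo(T):
    s=robot.read_state();R=Rotation.from_quat(s['tool_rot']).as_matrix()
    print('t',round(s['clock'],2),'ee',np.round(s['ee_pos'],1),'w',round(s['width'],1),'f',np.round(s['force'],1))
    print('x',R[:,0].round(3),'y',R[:,1].round(3),'z',R[:,2].round(3))
    for p in T: print(p,'-> tool cm',(R.T@(np.array(p)-s['ee_pos'])/10).round(2))
E
python3 -c "
from h import *
togo([(582,-109.8,150),(582,-109.8,75),(553.4,-79.7,75)])"
```

```text
t 0.75 ee [223.  637.1 231.3] w 85.4 f [ 0.3 -0.3  0. ]
x [-0.944  0.33   0.   ] y [0.33  0.944 0.   ] z [-0.  0. -1.]
(582, -109.8, 150) -> tool cm [-58.56 -58.63   8.13]
(582, -109.8, 75) -> tool cm [-58.56 -58.63  15.63]
(553.4, -79.7, 75) -> tool cm [-54.87 -56.74  15.63]
```

Call:
apply_moves:
  increments:
    - {"wx": 0, "wy": 0, "wz": 0, "dx": -2.8, "dy": -2.8, "dz": 0, "hand": 0.26}
  force: 20

```text
clock: 0.83
ee_pos: [234.6, 606.7, 230.2]
tool_rot: [0.164, 0.987, 0.001, -0.002]
force: [-0.4, -0.4, -0.4]
width: 75.2
gripper_force: 0.0
```

Call:
apply_moves:
  increments:
    - {"wx": 0, "wy": 0, "wz": 0, "dx": -2.8, "dy": -2.8, "dz": 0, "hand": 0.26}
    - {"wx": 0, "wy": 0, "wz": 0, "dx": -5.6, "dy": -5.6, "dz": 0, "hand": 0.26}
    - {"wx": 0, "wy": 0, "wz": 0, "dx": -8.4, "dy": -8.4, "dz": 0, "hand": 0.26}
    - {"wx": 0, "wy": 0, "wz": 0, "dx": -11.2, "dy": -11.2, "dz": 0, "hand": 0.26}
    - {"wx": 0, "wy": 0, "wz": 0, "dx": -14, "dy": -14, "dz": 0, "hand": 0.26}
    - {"wx": 0, "wy": 0, "wz": 0, "dx": -16.8, "dy": -16.8, "dz": 0, "hand": 0.26}
    - {"wx": 0, "wy": 0, "wz": 0, "dx": -19.6, "dy": -19.6, "dz": 0, "hand": 0.26}
    - {"wx": 0, "wy": 0, "wz": 0, "dx": -22.4, "dy": -22.4, "dz": 0, "hand": 0.26}
    - {"wx": 0, "wy": 0, "wz": 0, "dx": -25.2, "dy": -25.2, "dz": 0, "hand": 0.26}
    - {"wx": 0, "wy": 0, "wz": 0, "dx": -28, "dy": -28, "dz": 0, "hand": 0.26}
    - {"wx": 0, "wy": 0, "wz": 0, "dx": -30.8, "dy": -30.8, "dz": 0, "hand": 0.26}
  force: 20

```text
clock: 1.75
ee_pos: [429.7, 207.2, 231.7]
tool_rot: [0.168, 0.986, 0.0, 0.0]
force: [1.4, 0.8, 0.1]
width: 22.1
gripper_force: 0.0
```

Call:
apply_moves:
  increments:
    - {"wx": 0, "wy": 0, "wz": 0.06, "dx": -2.8, "dy": -2.8, "dz": 0, "hand": 0.26}
    - {"wx": 0, "wy": 0, "wz": 0.12, "dx": -5.6, "dy": -5.6, "dz": 0, "hand": 0.26}
    - {"wx": 0, "wy": 0, "wz": 0.18, "dx": -8.4, "dy": -8.4, "dz": 0, "hand": 0.26}
    - {"wx": 0, "wy": 0, "wz": 0.24, "dx": -11.2, "dy": -11.2, "dz": 0, "hand": 0.26}
    - {"wx": 0, "wy": 0, "wz": 0.3, "dx": -14, "dy": -14, "dz": 0, "hand": 0.26}
    - {"wx": 0, "wy": 0, "wz": 0.36, "dx": -16.8, "dy": -16.8, "dz": 0, "hand": 0.26}
    - {"wx": 0, "wy": 0, "wz": 0.42, "dx": -19.6, "dy": -19.6, "dz": 0, "hand": 0.26}
    - {"wx": 0, "wy": 0, "wz": 0.473, "dx": -22.4, "dy": -22.4, "dz": 0, "hand": 0.26}
    - {"wx": 0, "wy": 0, "wz": 0.473, "dx": -25.0, "dy": -25.0, "dz": 0, "hand": 0.26}
    - {"wx": 0, "wy": 0, "wz": 0.473, "dx": -25.0, "dy": -25.0, "dz": 0, "hand": 0.26}
    - {"wx": 0, "wy": 0, "wz": 0.473, "dx": -25.0, "dy": -25.0, "dz": 0, "hand": 0.26}
  force: 20

```text
clock: 2.67
ee_pos: [582.7, -112.4, 231.0]
tool_rot: [0.396, 0.918, -0.001, 0.0]
force: [-0.3, 1.0, 0.4]
width: 22.1
gripper_force: 0.0
```

```bash
python3 -c "
from h import *
togo([(582,-109.8,150),(582,-109.8,75),(553.4,-79.7,75)])"
```

```text
t 2.67 ee [ 582.7 -112.4  231. ] w 22.1 f [-0.3  1.   0.4]
x [-0.687  0.727 -0.001] y [ 0.727  0.687 -0.001] z [-0.    -0.001 -1.   ]
(582, -109.8, 150) -> tool cm [0.24 0.13 8.1 ]
(582, -109.8, 75) -> tool cm [ 0.25  0.14 15.6 ]
(553.4, -79.7, 75) -> tool cm [ 4.4   0.13 15.6 ]
```

Call:
apply_moves:
  increments:
    - {"wx": 0, "wy": 0, "wz": 0, "dx": 0, "dy": 0.1, "dz": 3.0, "hand": 0.26}
    - {"wx": 0, "wy": 0, "wz": 0, "dx": 0, "dy": 0.1, "dz": 6.0, "hand": 0.26}
    - {"wx": 0, "wy": 0, "wz": 0, "dx": 0, "dy": 0.1, "dz": 9.0, "hand": 0.26}
    - {"wx": 0, "wy": 0, "wz": 0, "dx": 0, "dy": 0.1, "dz": 11.5, "hand": 0.26}
    - {"wx": 0, "wy": 0, "wz": 0, "dx": 0, "dy": 0.1, "dz": 13.5, "hand": 0.26}
    - {"wx": 0, "wy": 0, "wz": 0, "dx": 0, "dy": 0.1, "dz": 14.8, "hand": 0.26}
    - {"wx": 0, "wy": 0, "wz": 0, "dx": 0, "dy": 0.1, "dz": 15.5, "hand": 0.26}
    - {"wx": 0, "wy": 0, "wz": 0, "dx": 0, "dy": 0.1, "dz": 15.5, "hand": 0.26}
    - {"wx": 0, "wy": 0, "wz": 0, "dx": 0, "dy": 0.1, "dz": 15.5, "hand": 0.26}
    - {"wx": 0, "wy": 0, "wz": 0, "dx": 0, "dy": 0.1, "dz": 15.5, "hand": 0.26}
  force: 20

```text
clock: 3.5
ee_pos: [583.9, -108.7, 77.4]
tool_rot: [0.394, 0.919, 0.0, 0.001]
force: [0.2, -0.3, -0.1]
width: 22.0
gripper_force: 0.0
```

```bash
python3 -c "
from h import *
togo([(582,-109.8,75),(553.4,-79.7,75)])
look('z2',(533,-58),(551,-77))"
```

```text
t 3.5 ee [ 583.9 -108.7   77.4] w 22.0 f [ 0.2 -0.3 -0.1]
x [-0.69   0.724 -0.001] y [0.724 0.69  0.001] z [ 0.002 -0.    -1.   ]
(582, -109.8, 75) -> tool cm [ 0.05 -0.21  0.24]
(553.4, -79.7, 75) -> tool cm [ 4.2  -0.21  0.23]
```

View pics/z2.png

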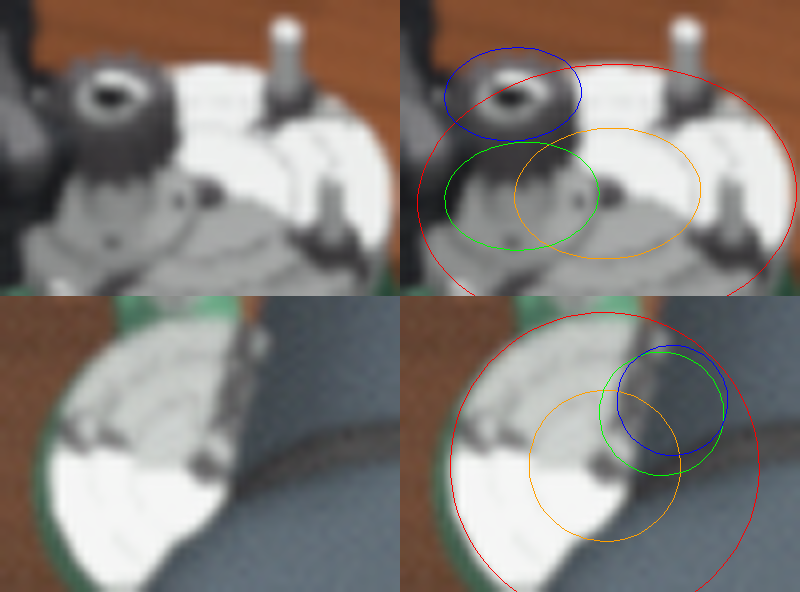

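The scene view shows the gripper left of the pinion, with its tips beside the flange and the bore at (108,96). In the top view the gripper hides the pinion. I'll go 2.5 mm lower and push slowly, stopping short of the target.

Call:
apply_moves:
  increments:
    - {"wx": 0, "wy": 0, "wz": 0, "dx": 0, "dy": -0.2, "dz": 0.25, "hand": 0.26}
    - {"wx": 0, "wy": 0, "wz": 0, "dx": 0.4, "dy": -0.2, "dz": 0.25, "hand": 0.26}
    - {"wx": 0, "wy": 0, "wz": 0, "dx": 0.7, "dy": -0.2, "dz": 0.25, "hand": 0.26}
    - {"wx": 0, "wy": 0, "wz": 0, "dx": 0.9, "dy": -0.2, "dz": 0.25, "hand": 0.26}
    - {"wx": 0, "wy": 0, "wz": 0, "dx": 1.05, "dy": -0.2, "dz": 0.25, "hand": 0.26}
    - {"wx": 0, "wy": 0, "wz": 0, "dx": 1.2, "dy": -0.2, "dz": 0.25, "hand": 0.26}
    - {"wx": 0, "wy": 0, "wz": 0, "dx": 1.35, "dy": -0.2, "dz": 0.25, "hand": 0.26}
    - {"wx": 0, "wy": 0, "wz": 0, "dx": 1.5, "dy": -0.2, "dz": 0.25, "hand": 0.26}
    - {"wx": 0, "wy": 0, "wz": 0, "dx": 1.65, "dy": -0.2, "dz": 0.25, "hand": 0.26}
    - {"wx": 0, "wy": 0, "wz": 0, "dx": 1.8, "dy": -0.2, "dz": 0.25, "hand": 0.26}
    - {"wx": 0, "wy": 0, "wz": 0, "dx": 1.95, "dy": -0.2, "dz": 0.25, "hand": 0.26}
    - {"wx": 0, "wy": 0, "wz": 0, "dx": 2.1, "dy": -0.2, "dz": 0.25, "hand": 0.26}
  force: 20

```text
clock: 4.6
ee_pos: [567.4, -95.3, 73.9]
tool_rot: [0.394, 0.919, -0.0, 0.0]
force: [1.8, -2.7, 0.3]
width: 22.6
gripper_force: 1.0
```

```bash
python3 -c "
from h import *
togo([(553.4,-79.7,75)])
look('z3',(533,-58),(551,-77))
for c in ('scene','top'): print([(np.round(d['position']),round(d['confidence'],2)) for d in robot.mark_of('pinion_head',c)[:3]])"
```

```text
t 4.6 ee [567.4 -95.3  73.9] w 22.6 f [ 1.8 -2.7  0.3]
x [-0.69   0.724 -0.   ] y [0.724 0.69  0.   ] z [ 0. -0. -1.]
(553.4, -79.7, 75) -> tool cm [ 2.09  0.06 -0.11]
[(array([545., -80., 117.]), 0.67), (array([545., -74.,  71.]), 0.66), (array([ 352., -263.,   50.]), 0.49)]
[(array([ 353., -264.,   52.]), 0.77)]
```

View pics/z3.png

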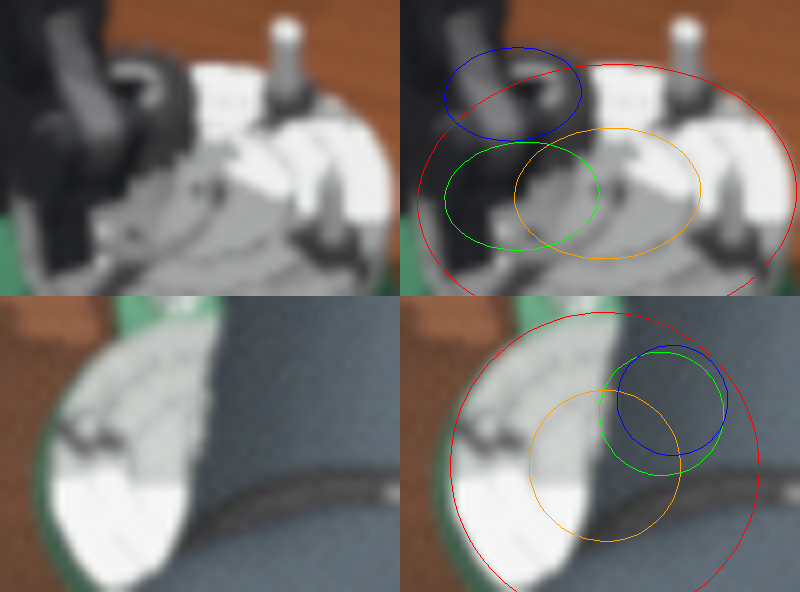

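The scene view shows the fingers touching the pinion, which is upright and has begun to slide, with the bore at about (137,88). The push force is about 3 N, so I'll carry on slowly.

Call:
apply_moves:
  increments:
    - {"wx": 0, "wy": 0, "wz": 0, "dx": 0.15, "dy": 0.05, "dz": 0, "hand": 0.26}
    - {"wx": 0, "wy": 0, "wz": 0, "dx": 0.3, "dy": 0.05, "dz": 0, "hand": 0.26}
    - {"wx": 0, "wy": 0, "wz": 0, "dx": 0.45, "dy": 0.05, "dz": 0, "hand": 0.26}
    - {"wx": 0, "wy": 0, "wz": 0, "dx": 0.6, "dy": 0.05, "dz": 0, "hand": 0.26}
    - {"wx": 0, "wy": 0, "wz": 0, "dx": 0.75, "dy": 0.05, "dz": 0, "hand": 0.26}
    - {"wx": 0, "wy": 0, "wz": 0, "dx": 0.9, "dy": 0.05, "dz": 0, "hand": 0.26}
    - {"wx": 0, "wy": 0, "wz": 0, "dx": 1.05, "dy": 0.05, "dz": 0, "hand": 0.26}
    - {"wx": 0, "wy": 0, "wz": 0, "dx": 1.2, "dy": 0.05, "dz": 0, "hand": 0.26}
    - {"wx": 0, "wy": 0, "wz": 0, "dx": 1.35, "dy": 0.05, "dz": 0, "hand": 0.26}
    - {"wx": 0, "wy": 0, "wz": 0, "dx": 1.5, "dy": 0.05, "dz": 0, "hand": 0.26}
    - {"wx": 0, "wy": 0, "wz": 0, "dx": 1.6, "dy": 0.05, "dz": 0, "hand": 0.26}
    - {"wx": 0, "wy": 0, "wz": 0, "dx": 1.6, "dy": 0.05, "dz": 0, "hand": 0.26}
  force: 20

```text
clock: 5.8
ee_pos: [556.4, -82.9, 73.8]
tool_rot: [0.394, 0.919, 0.0, -0.0]
force: [0.8, -1.2, 1.2]
width: 22.0
gripper_force: 0.8
```

Next I'll back straight off, rise, and look from both cameras.

Call:
apply_moves:
  increments:
    - {"wx": 0, "wy": 0, "wz": 0, "dx": -0.2, "dy": 0, "dz": 0, "hand": 0.26}
    - {"wx": 0, "wy": 0, "wz": 0, "dx": -1.0, "dy": 0, "dz": 0, "hand": 0.26}
    - {"wx": 0, "wy": 0, "wz": 0, "dx": -3.0, "dy": 0, "dz": 0, "hand": 0.26}
    - {"wx": 0, "wy": 0, "wz": 0, "dx": -6.0, "dy": 0, "dz": 0, "hand": 0.26}
    - {"wx": 0, "wy": 0, "wz": 0, "dx": -9.0, "dy": 0, "dz": 0, "hand": 0.26}
    - {"wx": 0, "wy": 0, "wz": 0, "dx": -12.0, "dy": 0, "dz": 0, "hand": 0.26}
    - {"wx": 0, "wy": 0, "wz": 0, "dx": -12.0, "dy": 0, "dz": 0, "hand": 0.26}
  force: 20

```text
clock: 6.38
ee_pos: [642.4, -176.2, 73.9]
tool_rot: [0.396, 0.918, -0.001, 0.002]
force: [-0.9, -0.2, 0.9]
width: 22.1
gripper_force: 0.0
```

```bash
python3 -c "
from h import *
togo([(553.4,-79.7,75)])
look('z4',(533,-58),(536,-61))
for c in ('scene','top'): print([(np.round(d['position']),round(d['confidence'],2)) for d in robot.mark_of('pinion_head',c)[:3]])"
```

```text
t 6.38 ee [ 642.4 -176.2   73.9] w 22.1 f [-0.9 -0.2  0.9]
x [-0.687  0.727 -0.005] y [ 0.727  0.687 -0.001] z [ 0.003 -0.004 -1.   ]
(553.4, -79.7, 75) -> tool cm [13.13  0.16 -0.17]
[(array([539., -65., 119.]), 0.62), (array([ 350., -268.,   49.]), 0.53)]
[(array([536., -57., 116.]), 0.76), (array([ 349., -264.,   53.]), 0.64)]
```

View pics/z4.png

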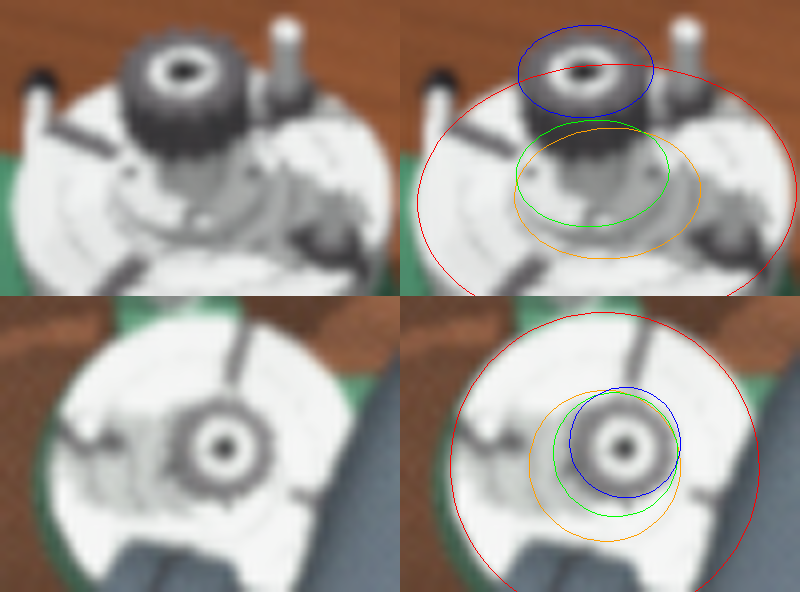

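The pinion stands upright near the centre, with its bore at (184,71) in the scene crop and (223,152) in the top crop. I'll work out what is left.

```bash
python3 - <<'E'
from h import *
F0=(534,-61);F=(533,-58)
def f(c,p,F): return (np.array(p)+.5)/8-.5+proj(c,[*F,80])[0].astype(int)-[25,20]
Bs=[]
for c,b,m in(('scene',(184,71),(226,193)),('top',(223,152),(198,171))):
    B=ray(c,f(c,b,F),120);M=ray(c,f(c,m,F0),70);print(c,B[:2],M[:2],(B-M)[:2])
togo([])
E
```

```text
scene [536.18146335 -61.5380263 ] [532.9884934 -57.3392428] [ 3.19296995 -4.1987835 ]
top [534.10541367 -60.26076568] [532.51624015 -58.40398874] [ 1.58917352 -1.85677694]
t 6.58 ee [ 638.7 -169.5   73.3] w 22.0 f [-1.3  1.  -0.1]
x [-0.69   0.724  0.002] y [ 0.724  0.69  -0.   ] z [-0.001  0.001 -1.   ]
```

Both views and the push geometry agree on 3.5 to 4 mm remaining along the push line. I'll return to the contact pose at +12.0 and go 3.7 mm past it.

Call:
apply_moves:
  increments:
    - {"wx": 0, "wy": 0, "wz": 0, "dx": 3.0, "dy": 0, "dz": 0, "hand": 0.26}
    - {"wx": 0, "wy": 0, "wz": 0, "dx": 6.0, "dy": 0, "dz": 0, "hand": 0.26}
    - {"wx": 0, "wy": 0, "wz": 0, "dx": 9.0, "dy": 0, "dz": 0, "hand": 0.26}
    - {"wx": 0, "wy": 0, "wz": 0, "dx": 10.5, "dy": 0, "dz": 0, "hand": 0.26}
    - {"wx": 0, "wy": 0, "wz": 0, "dx": 11.2, "dy": 0, "dz": 0, "hand": 0.26}
    - {"wx": 0, "wy": 0, "wz": 0, "dx": 11.6, "dy": 0, "dz": 0, "hand": 0.26}
    - {"wx": 0, "wy": 0, "wz": 0, "dx": 11.75, "dy": 0, "dz": 0, "hand": 0.26}
    - {"wx": 0, "wy": 0, "wz": 0, "dx": 11.9, "dy": 0, "dz": 0, "hand": 0.26}
    - {"wx": 0, "wy": 0, "wz": 0, "dx": 12.05, "dy": 0, "dz": 0, "hand": 0.26}
    - {"wx": 0, "wy": 0, "wz": 0, "dx": 12.2, "dy": 0, "dz": 0, "hand": 0.26}
    - {"wx": 0, "wy": 0, "wz": 0, "dx": 12.37, "dy": 0, "dz": 0, "hand": 0.26}
    - {"wx": 0, "wy": 0, "wz": 0, "dx": 12.37, "dy": 0, "dz": 0, "hand": 0.26}
  force: 20

```text
clock: 7.58
ee_pos: [554.3, -81.0, 73.8]
tool_rot: [0.394, 0.919, -0.0, 0.0]
force: [1.1, -2.0, -0.1]
width: 22.5
gripper_force: 0.9
```

Call:
apply_moves:
  increments:
    - {"wx": 0, "wy": 0, "wz": 0, "dx": -0.2, "dy": 0, "dz": 0, "hand": 0.26}
    - {"wx": 0, "wy": 0, "wz": 0, "dx": -1.0, "dy": 0, "dz": 0, "hand": 0.26}
    - {"wx": 0, "wy": 0, "wz": 0, "dx": -3.0, "dy": 0, "dz": 0, "hand": 0.26}
    - {"wx": 0, "wy": 0, "wz": 0, "dx": -6.0, "dy": 0, "dz": 0, "hand": 0.26}
    - {"wx": 0, "wy": 0, "wz": 0, "dx": -9.0, "dy": 0, "dz": 0, "hand": 0.26}
    - {"wx": 0, "wy": 0, "wz": 0, "dx": -12.0, "dy": 0, "dz": 0, "hand": 0.26}
    - {"wx": 0, "wy": 0, "wz": 0, "dx": -12.0, "dy": 0, "dz": 0, "hand": 0.26}
    - {"wx": 0, "wy": 0, "wz": 0, "dx": -12.0, "dy": 0, "dz": 0, "hand": 0.26}
  force: 20

```text
clock: 8.25
ee_pos: [637.4, -169.7, 73.3]
tool_rot: [0.395, 0.919, -0.0, 0.0]
force: [-0.0, 0.3, 0.8]
width: 22.4
gripper_force: 0.0
```

```bash
python3 -c "
from h import *
look('z5',(533,-58),(533,-58))
togo([])"
```

```text
t 8.35 ee [ 636.3 -167.1   73.3] w 22.2 f [ 0.1 -0.2 -0. ]
x [-0.69   0.724  0.001] y [ 0.724  0.69  -0.   ] z [-0.001  0.001 -1.   ]
```

View pics/z5.png

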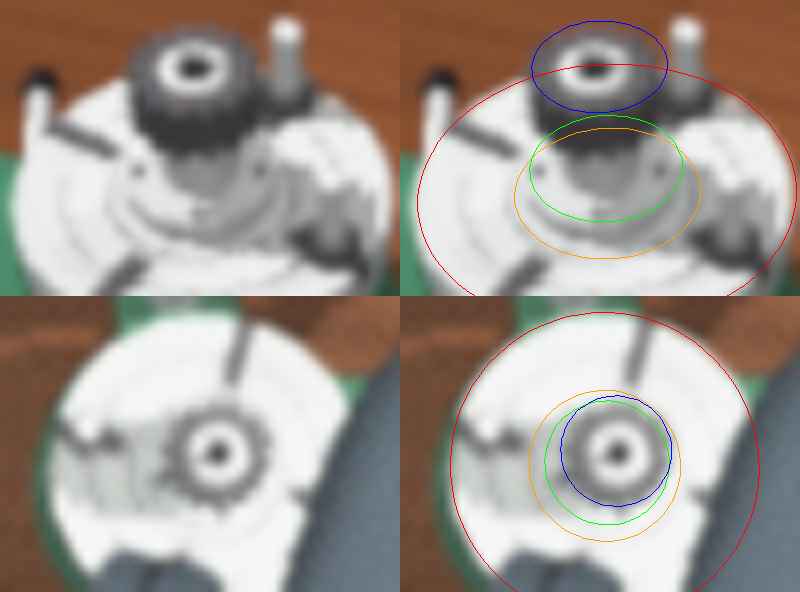

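The bore is now at (193,68) in the scene crop and (217,157) in the top crop. That puts the pinion about 0 to 2.5 mm off centre by every estimate, upright, with the hand about 120 mm clear. I'll hand it in.

```bash
python3 -c "
from h import *
print(robot.finish_job())"
```

```text
the job is handed in; nothing more can be done
None
```

The pinion stands upright an estimated 0–2.5 mm from the face's centre (limit 5 mm), the hand is drawn clear, and the job was handed in at about 8.4 s; no verdict came back, and I did not re-measure the other things on the bench.

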